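# Snap the cooler onto the controller board

## Robot

A 6-joint arm with a two-finger parallel gripper is mounted at the origin on a cart in front of the work surface, level with it; the furniture and walls round the work are solid. World frame = base frame: x ahead of the robot, y to its left, z up, the work surface at z = 0. Lengths are in m, angles in rad, forces in N, time in s.
With the tool pointing down it reaches from about 0.3 to 0.85 m from the base axis. Payload 5.4 kg.
Tool frame: the origin (TCP) lies midway between the tips of the shut fingers; the grasp point (between the pads) lies 19 mm behind it; z points along the fingers, y is the direction in which the jaws open and shut (so a half turn about z gives the same grasp; the last joint's range is limited). The gripper opens to 85 mm and grips with 20 to 120 N. Pads are 22 mm wide; open, the fingers measure 114 mm over their backs; the gripper's body (76 mm by 85 mm) begins 54 mm behind the grasp point. The pads swing forward as they close: fully open they stand 13 mm farther back than shut.
Start: joints at [0.906, 0.158, 1.597, -0, 1.386, -0.21], TCP at [0.253, 0.517, 0.231] pointing down, gripper open.
Joint ranges: [-2.91, 2.91], [-0.94, 2.29], [0.18, 2.7], [-1.29, 4.43], [0.17, 2.64], [-3, 3]. Speed limits (rad/s): [2.57, 2.57, 3.14, 3.14, 3.14, 3.14].

## Interface

Orientations are given as a unit quaternion [x, y, z, w].
In Python, from bench import ctrl gives the robot as it stands.
- The arm moves only by the shell command python3 -m inch 'ROWS'. ROWS is text: rows parted by semicolons, each of 7 numbers parted by spaces: the shift along the tool's x, y, z each as a share of 0.1 m, from -1 to 1, then the turn, a rotation vector about the tool's x, y, z each as a share of pi rad, from -1 to 1, then the opening in per cent of the stroke, from 0 (shut) to 100 (fully open). A call has 1 to 20 rows; each row is the pose to reach, as a shift and turn from the pose measured when the call began, along the tool's axes at that moment, turning the shorter way round; what a row does not reach only later rows make up. A row lasts 1/12 s, in which the tool goes at most 41.7 mm and 7.16 degrees, less where a joint would pass 70% of its speed; a pose out of reach is approached as far as the arm can. A call with a number of a shift or a turn outside -1 to 1 is refused whole. A call with a gripper value outside its range is refused whole. The fingers move at their own pace and stop on an object; the grip force is fixed at half the most. Time passes only in rows, so rows that repeat a pose let the fingers close. It gives the time, the measured TCP pose, the force and the opening at its end, in the units of the state.
- ctrl.read_state(): the state, without advancing time (a new reading comes with each control period).
- ctrl.camera(name): name is "scene" or "top" or "wrist"; returns a dict with "img" (420x560x3 uint8, blue, green, red), "vfov" (degrees; the focal length in pixels is half the picture's height over the tangent of half this angle, whatever the lens; pixels are square), "cx", "cy" (the principal point, pixels), "dist" ([k1, k2, p1, p2, k3] as OpenCV has them; the pictures are not rectified), "xyz" and "rotation" of the camera in the world. Camera axes: x right, y up, looking along -z (the intrinsics and any distortion apply to the point x, -y, -z); pixel columns grow to the right and rows downward; lengths in m; the calibration is good to about 2 mm. A picture is of the moment at which its call begins. There is no depth.
- ctrl.job_done(): hands the job in, once; it reports no verdict.
The state is a dict: "clock": time; "joints": joint angles; "qd": joint speeds; "joint_torque": joint torques, N m; "tcp_pos": TCP position; "ee_rot": TCP orientation; "force": force on the tool from outside, world axes, zero at the start; "moment": the same for the moment, N m; "opening": opening from 0.0 (shut) to 1.0 (fully open).
Only numpy, scipy, OpenCV 4.12 (cv2) and the standard library are available. Lean on these libraries where they do the work, as an engineer would, in place of code of your own. Each camera call takes 0.05 s, during which the arm holds its last target. There are 200 camera calls.

## Task

Pick up the cooler (the heat sink with the wide base plate) and press it straight down onto the socket of the controller board, against its sprung pad, until both snap hooks have clicked over its base plate and hold it down flat; then let go. The socket gives on its rubber mounts, so feel for the clicks, and never lean on it with more than 25 N. Leave the plain heat sink and the other things on the worktop where they are.

Things in the scene. Friction and masses are not known exactly. Their poses are not given: they have to be found in the camera images.
- cooler: Finned aluminium heat sink (60 mm in x, 64 in y, 30 high) fixed centrally on a flat aluminium base plate 60 (x) x 88 (y) x 5 mm, which sticks out as a 12 mm ear at each y end; 35 mm high in all, about 0.2 kg, lying upright. Origin: centre of the plate's underside, z up. Grip it across the 60 mm (on the heat sink's x faces). Half a turn makes no difference: the ears are alike.
- board: Green controller board, 120 mm (x) x 160 mm (y), on feet fixed to the worktop, top at 16 mm; origin on the worktop under its centre. It carries the black socket on four rubber mounts, so going to the seat's unloaded height does not latch the cooler: push on until the hooks have clicked (about 18 to 20 N are always enough, more than 25 N is harmful).
- seat (a point): Centre of the seat, the flat top (72 x 91 mm) of the black socket frame, 42 mm above the worktop unloaded; axes as the board's. The plate's long side goes along this y. A 36 mm square sprung pad stands about 4 to 5 mm proud of it (differs unseen) and pushes up 4 N per mm. Guides 6 mm high beside the x edges leave 2.5 mm play each side. Latched, the plate rests 0 to 2 mm above the seat.
- socket (a joint): How far the socket has sunk on its rubber mounts (m): 0 at rest, 1 mm for each 7 N of downward load on it, robot's push and cooler's weight together; 0.0036 m is 25 N; the hard stop is at 0.006 m.
- nose_a (a point): Inner underside edge of the snap hook at the seat's +y end: 41 mm from the seat's centre, 3 mm over the ear, 14 mm wide, 6 mm above the seat (1 mm over a 5 mm plate lying on it). The hook is a springy tongue 20 mm high with a sloped lead-in that the plate meets about 15 mm above the seat. It first takes about 4 to 8 N to spread both, then about 10 to 17 N, near the seat, to latch.
- nose_b (a point): The same inner edge of the like snap hook at the seat's -y end.
- spare_heat_sink: Plain heat sink of the same kind, 60 x 64 x 30 mm, without a base plate: a bystander, loose. Origin: centre of its underside.
- solder_spool: Solder spool, 98 x 92 x 69 mm, a loose bystander on the right. Origin: centre of its underside.
- screw_tray: Small round metal tray with screws, 78 mm across, 16 mm high, a loose bystander at the back left. Origin: centre of its underside.
- driver_white: Screwdriver with white handle, 150 mm long, a loose bystander behind the board. Origin: centre of its underside.
- side_cutter: Side cutter, 143 mm long, a loose bystander on the right. Origin: centre of its underside.

How it is judged:
On the way:
1. the cooler is lifted clear of worktop and board (height (world z) of cooler above 0.06 m and contact force between cooler and the fingers above 1 N), for 0.2 s.
At the end, for the whole second after the job is handed in: The cooler is held at rest under both hooks: its underside no more than 2.5 mm above the seat, centred within 4 mm, flat within 0.03 rad, its long side along the seat's within 0.1 rad (z of cooler in the frame of seat between -0.002 and 0.0025 m and horizontal distance between cooler and seat below 0.004 m and angle between the z axis of cooler and the z axis of seat, either way round below 0.03 rad and angle between the y axis of cooler and the y axis of seat, either way round below 0.1 rad and linear speed of cooler below 0.01 m/s); the robot touches nothing.
It fails at once if the socket is leaned on with more than 25 N (it has sunk by more than 3.7 mm on its mounts) (value of joint socket above 0.0037 m).
It fails at once if the robot itself pushes on the board with more than 25 N (contact force between any of the fingers, the arm and board above 25 N).
It fails at once if a bystander is moved by more than 25 mm (distance of any of spare_heat_sink, solder_spool, screw_tray, driver_white, side_cutter from where it was at the start of the episode above 0.025 m).
It also fails if it takes over 45 s, if anything falls off the work surface, if the arm or the gripper's body presses on something with over 40 N, if the wrist force passes 120 N, or if a joint passes its speed limit or range.

## Working session

There is one attempt and no reset: what is moved stays moved. The work goes in short steps, Python scripts to look and compute and a shell command to move; the robot and the scene stay as the last step left them, time stands still between calls to the robot, and variables do not carry over. Pictures are saved under pics/ and viewed, about 8 in all and at most 12, crops included, and the job is handed in when it is done.

```bash
mkdir -p pics; cat > h.py <<'E'
import numpy as np, cv2, json
from bench import ctrl
from scipy.spatial.transform import Rotation as R
def rot(c):
    r=np.array(c["rotation"],float)
    return r if r.shape==(3,3) else R.from_quat(r).as_matrix()
def K(c):
    f=c["img"].shape[0]/2/np.tan(np.radians(c["vfov"])/2)
    return np.array([[f,0,c["cx"]],[0,f,c["cy"]],[0,0,1]])
def unproj(c,uv,z):
    p=cv2.undistortPoints(np.array(uv,float).reshape(-1,1,2),K(c),np.array(c["dist"],float)).reshape(-1,2)
    d=np.c_[p[:,0],-p[:,1],-np.ones(len(p))]@rot(c).T
    o=np.array(c["xyz"]); z=np.broadcast_to(z,len(p))
    return o+d*((z-o[2])/d[:,2])[:,None]
def proj(c,P):
    q=(np.atleast_2d(P)-np.array(c["xyz"]))@rot(c); q=q*[1,-1,-1]
    return cv2.projectPoints(q,np.zeros(3),np.zeros(3),K(c),np.array(c["dist"],float))[0].reshape(-1,2)
def snap(n,tag):
    c=ctrl.camera(n); np.save(f"pics/{tag}.npy",c,allow_pickle=True); cv2.imwrite(f"pics/{tag}.png",c["img"]); return c
def load(tag): return np.load(f"pics/{tag}.npy",allow_pickle=True).item()
E
python3 - <<'E'
from h import *
print(ctrl.read_state())
for n in("top","scene","wrist"):
    c=snap(n,n+"0"); print(n,{k:np.round(v,4) if k!="img" else 0 for k,v in c.items()})
E
```

```text
{'clock': 0.0, 'joints': array([ 9.05873718e-01,  1.59050454e-01,  1.59827504e+00, -1.60608547e-07,
        1.38619010e+00, -2.10080503e-01]), 'qd': array([-0.00090283, -0.00149002,  0.00194807, -0.00229909, -0.00074732,
        0.00039665]), 'joint_torque': array([-3.15341740e-04, -3.95995975e+01, -3.31433165e+01, -2.80632612e-04,
        8.21222638e-03, -4.60875029e-06]), 'tcp_pos': array([0.2522302 , 0.51604066, 0.23029467]), 'ee_rot': array([ 2.25465615e-01,  9.74250651e-01, -8.70948511e-04, -4.07283289e-04]), 'force': array([-0.02936573, -0.86906016,  0.20107205]), 'moment': array([-0.01558384, -0.05667808,  0.01651743]), 'opening': 1.0031538310710097}
top {'img': 0, 'vfov': np.float64(56.9641), 'cx': np.float64(278.5634), 'cy': np.float64(205.1686), 'dist': array([0.0329, 0.    , 0.    , 0.    , 0.    ]), 'xyz': array([ 0.3884, -0.0863,  1.0101]), 'rotation': array([-0.0761,  0.055 ,  0.7091, -0.6989])}
scene {'img': 0, 'vfov': np.float64(51.7315), 'cx': np.float64(270.8129), 'cy': np.float64(208.5899), 'dist': array([-0.1399,  0.    ,  0.    ,  0.    ,  0.    ]), 'xyz': array([-0.1122, -0.4089,  0.8788]), 'rotation': array([ 0.309 , -0.1845, -0.4923,  0.7925])}
wrist {'img': 0, 'vfov': np.float64(64.4108), 'cx': np.float64(277.8088), 'cy': np.float64(209.9346), 'dist': array([-0.0439,  0.    ,  0.    ,  0.    ,  0.    ]), 'xyz': array([0.1921, 0.5449, 0.3727]), 'rotation': array([-0.1114, -0.0684,  0.5252,  0.8409])}
```

View pics/top0.png

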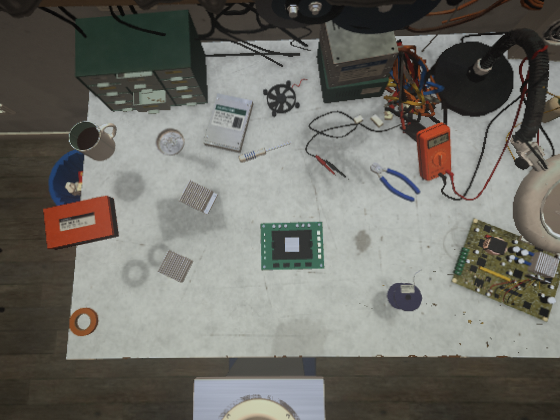

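View pics/scene0.png

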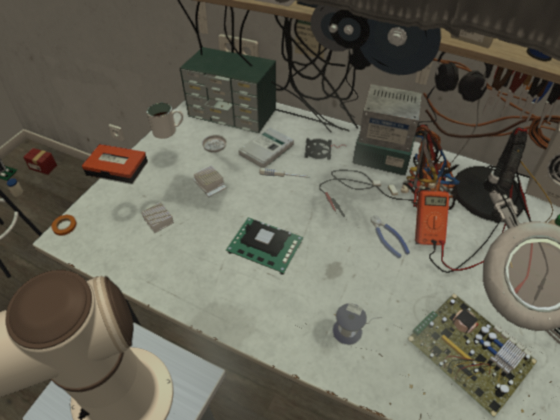

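```bash
python3 - <<'E'
from h import *
c=load("top0")
print(proj(c,[[0,0,0],[.25,.516,.23],[.3,0,0],[.6,0,0]]).round(0))
im=c["img"]
a=cv2.resize(im[165:295,140:240],None,fx=4,fy=4,interpolation=cv2.INTER_CUBIC)
b=cv2.resize(im[210:280,250:340],None,fx=4.4,fy=4.4,interpolation=cv2.INTER_CUBIC)
o=np.zeros((520,800,3),np.uint8);o[:520,:400]=a;o[:308,404:800]=b
cv2.imwrite("pics/crop1.png",o)
E
```

```text
[[257. 447.]
 [-23. 357.]
 [257. 314.]
 [257. 198.]]
```

View pics/crop1.png

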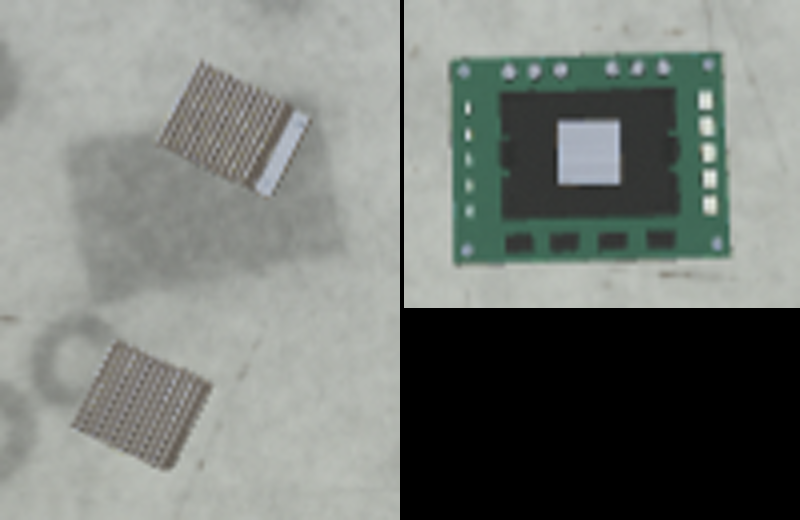

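```bash
python3 - <<'E'
from h import *
c=load("top0")
def A(p): return np.array(p)/4+[140,165]-.375
def B(p): p=np.array(p,float)-[404,0]; return p/4.4+[250,210]-.4
top=unproj(c,A([[203,60],[160,145],[248,185],[295,103]]),.035); print(top.round(4),top.mean(0))
ear=unproj(c,A([[313,118],[270,197]]),.005); print(ear.round(4))
d=top[3]-top[0]+top[2]-top[1]; print("long axis ang",np.degrees(np.arctan2(d[1],d[0])))
b=unproj(c,B([[450,60],[720,52],[730,257],[455,264]]),.016); print(b.round(4),b.mean(0))
d=b[0]-b[1]+b[3]-b[2]; print("y axis ang",np.degrees(np.arctan2(d[1],d[0])))
s=unproj(c,B([[500,93],[676,88],[679,216],[501,218]]),.042);print(s.round(4),s.mean(0))
d=s[0]-s[1]+s[3]-s[2]; print("y axis ang",np.degrees(np.arctan2(d[1],d[0])))
p=unproj(c,B([[557,120],[619,119],[621,184],[558,185]]),.0465);print(p.mean(0))
s=ctrl.read_state(); print(R.from_quat(s["ee_rot"]).as_matrix().round(3))
w=load("wrist0"); M=R.from_quat(s["ee_rot"]).as_matrix()
print("cam in tool",M.T@(w["xyz"]-s["tcp_pos"]),(M.T@rot(w)).round(3))
E
```

```text
[[0.6436 0.1713 0.035 ]
 [0.5875 0.1975 0.035 ]
 [0.5603 0.1398 0.035 ]
 [0.6138 0.1105 0.035 ]] [0.6012972  0.15479624 0.035     ]
[[0.6102 0.1043 0.005 ]
 [0.5573 0.1319 0.005 ]]
long axis ang -115.71252276999522
[[ 0.5285 -0.009   0.016 ]
 [ 0.5307 -0.1679  0.016 ]
 [ 0.4119 -0.1698  0.016 ]
 [ 0.4099 -0.0116  0.016 ]] [ 0.47024352 -0.08958997  0.016     ]
y axis ang 90.77935826431128
[[ 0.5053 -0.0397  0.042 ]
 [ 0.5067 -0.1401  0.042 ]
 [ 0.4344 -0.1398  0.042 ]
 [ 0.4345 -0.0397  0.042 ]] [ 0.47021446 -0.08980696  0.042     ]
y axis ang 90.33731620453541
[ 0.47062513 -0.08973658  0.0465    ]
[[-0.898  0.439 -0.001]
 [ 0.439  0.898 -0.001]
 [ 0.    -0.001 -1.   ]]
cam in tool [ 0.06670212 -0.00085592 -0.14213164] [[ 0.     0.966  0.259]
 [ 1.    -0.001  0.   ]
 [ 0.001  0.259 -0.966]]
```

```bash
cat >> h.py <<'E'
def need(pos,yang):
    """shift/turn shares from current pose to pos, tool down with tool y at yang deg"""
    s=ctrl.read_state(); M=R.from_quat(s["ee_rot"]).as_matrix()
    y=np.array([np.cos(np.radians(yang)),np.sin(np.radians(yang)),0]); z=np.array([0,0,-1.])
    T=np.c_[np.cross(y,z),y,z]
    rv=R.from_matrix(M.T@T).as_rotvec()/np.pi
    print("t",round(s["clock"],2),"tcp",s["tcp_pos"].round(4),"yang",np.degrees(np.arctan2(M[1,1],M[0,1])).round(2),"j",s["joints"].round(2),"F",s["force"].round(2),"op",round(s["opening"],3))
    print("need shift",(M.T@(np.array(pos)-s["tcp_pos"])/.1).round(4),"turn",rv.round(4))
E
R="-1 -.36 0 0 0 .498 100"
python3 -m inch '-1 -.36 0 0 0 .498 100;-1 -.36 0 0 0 .498 100;-1 -.36 0 0 0 .498 100;-1 -.36 0 0 0 .498 100;-1 -.36 0 0 0 .498 100;-1 -.36 0 0 0 .498 100;-1 -.36 0 0 0 .498 100;-1 -.36 0 0 0 .498 100;-1 -.36 0 0 0 .498 100;-1 -.36 0 0 0 .498 100;-1 -.36 0 0 0 .498 100;-1 -.36 0 0 0 .498 100;-1 -.36 0 0 0 .498 100;-1 -.36 0 0 0 .498 100'
python3 -c "
from h import *
need([.602,.156,.23],-25.7)"
```

```text
clock: 1.32
tcp_pos: [0.3262, 0.4397, 0.2302]
ee_rot: [0.847, 0.531, -0.001, 0.0]
force: [-0.2, -0.1, -0.7]
opening: 1.002
t 1.32 tcp [0.3262 0.4397 0.2302] yang -25.79 j [ 0.71  0.09  1.67 -0.    1.38  1.16] F [-0.22 -0.1  -0.71] op 1.002
need shift [-1.3549e+00  3.7181e+00  2.6000e-03] turn [-0.0002  0.0007 -0.0005]
```

```bash
python3 -m inch '-.34 .93 0 0 0 0 100;-.34 .93 0 0 0 0 100;-.34 .93 0 0 0 0 100' >/dev/null
python3 -m inch '-.34 .93 0 0 0 0 100;-.34 .93 0 0 0 0 100;-.34 .93 0 0 0 0 100' >/dev/null
python3 -m inch '-.34 .93 0 0 0 0 100;-.34 .93 0 0 0 0 100;-.34 .93 0 0 0 0 100' >/dev/null
python3 -m inch '-.34 .93 0 0 0 0 100;-.34 .93 0 0 0 0 100;-.34 .93 0 0 0 0 100;-.34 .93 0 0 0 0 100'
python3 -c "
from h import *
need([.602,.156,.23],-25.7)
c=snap('wrist','w1')
cv2.imwrite('pics/w1b.png',cv2.resize(c['img'],(800,600),interpolation=2))"
```

```text
clock: 2.4
tcp_pos: [0.6118, 0.1421, 0.2303]
ee_rot: [0.848, 0.53, -0.001, 0.004]
force: [-0.4, 0.1, -0.5]
opening: 1.005
t 2.4 tcp [0.6118 0.1421 0.2303] yang -25.93 j [ 0.04  0.29  1.44 -0.01  1.41  0.49] F [-0.41  0.12 -0.52] op 1.005
need shift [ 0.0819 -0.1487  0.0018] turn [ 0.0017  0.0018 -0.0013]
```

View pics/w1b.png

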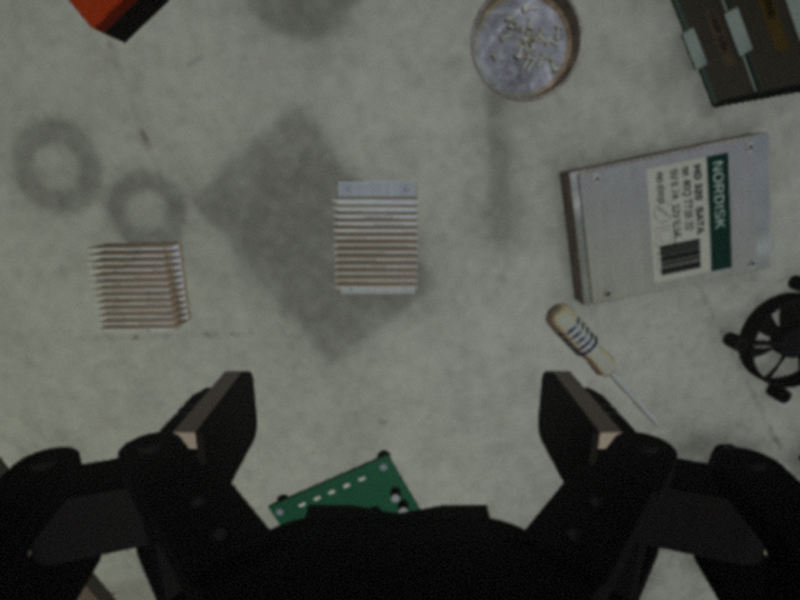

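```bash
python3 - <<'E'
from h import *
c=load("w1"); S=lambda p:(np.array(p,float)+.5)/(800/560)-.5
e=unproj(c,S([[338,182],[417,182],[415,293.5],[340,293]]),.005); print(e.round(4)); print(e.mean(0))
t=unproj(c,S([[333,199],[418,199],[418,287],[335,288]]),.035); print(t.round(4)); print(t.mean(0))
for q in (e,t):
    d=q[0]-q[3]+q[1]-q[2]; print(np.degrees(np.arctan2(d[1],d[0])), np.linalg.norm(d)/2,np.linalg.norm(q[1]-q[0]))
# predicted model corners
for ctr in ([.602,.156],):
  a=np.radians(64.3); Y=np.array([np.cos(a),np.sin(a)]);X=np.array([Y[1],-Y[0]])
  P=[list(ctr+X*sx*.03+Y*sy*.044)+[.005] for sx,sy in((-1,1),(1,1),(1,-1),(-1,-1))]
  print((proj(c,P)+.5)*800/560-.5)
E
```

```text
[[0.5966 0.2123 0.005 ]
 [0.6499 0.1864 0.005 ]
 [0.6115 0.1089 0.005 ]
 [0.5579 0.1354 0.005 ]]
[0.60395727 0.16074617 0.005     ]
[[0.5915 0.2028 0.035 ]
 [0.6447 0.1769 0.035 ]
 [0.6178 0.1199 0.035 ]
 [0.563  0.1458 0.035 ]]
[0.60424652 0.16136041 0.035     ]
63.50029798521663 0.08628384788322914 0.05929048402398761
64.08550085980612 0.06337169949638032 0.059089359390159656
[[337.31816156 187.99247639]
 [417.02655387 187.61917311]
 [416.24014171 300.31345385]
 [341.23505026 300.66596869]]
```

```bash
python3 -c "
from h import *
need([.6032,.159,.13],-26.1)"
python3 -m inch '.04 -.17 .5 0 0 0 100;.04 -.17 1 0 0 0 100;.04 -.17 1 0 0 0 100;.04 -.17 1 0 0 0 100;.04 -.17 1 0 0 0 100;.04 -.17 1 0 0 0 100'
python3 -c "
from h import *
need([.6032,.159,.006],-26.1)
c=snap('wrist','w2')
cv2.imwrite('pics/w2b.png',cv2.resize(c['img'],(800,600),interpolation=2))"
```

```text
t 2.45 tcp [0.6102 0.1443 0.2302] yang -25.86 j [ 0.04  0.29  1.44 -0.01  1.41  0.5 ] F [-0.63 -0.18  1.  ] op 1.0
need shift [ 0.1068 -0.131   1.0013] turn [0.0011 0.0016 0.0014]
clock: 2.95
tcp_pos: [0.5979, 0.1555, 0.1325]
ee_rot: [0.847, 0.532, 0.0, 0.004]
force: [-0.3, 0.2, 0.2]
opening: 1.001
t 2.95 tcp [0.5979 0.1555 0.1325] yang -25.77 j [ 0.06  0.35  1.57 -0.01  1.22  0.51] F [-0.34  0.24  0.2 ] op 1.001
need shift [0.0591 0.0243 1.2652] turn [0.0021 0.001  0.0018]
```

View pics/w2b.png

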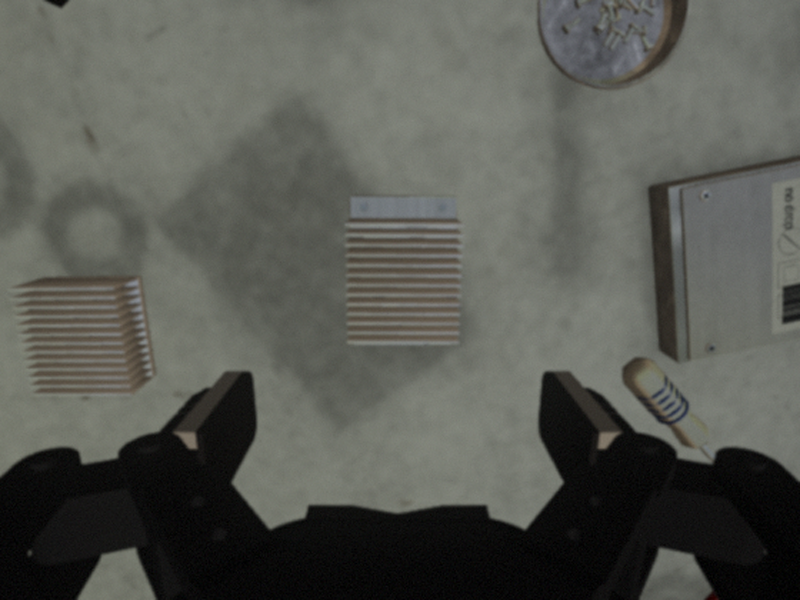

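```bash
python3 - <<'E'
from h import *
c=load("w2"); S=lambda p:(np.array(p,float)+.5)/(800/560)-.5
e=unproj(c,S([[350,196],[457,196]]),.005); print(e.round(4)); 
a=np.radians(64); print("from ear",e.mean(0)[:2]-.044*np.array([np.cos(a),np.sin(a)]))
t=unproj(c,S([[345.5,220.5],[462,221],[460.5,345],[347,345]]),.035); print(t.round(4)); print(t.mean(0))
for q in (t,):
    d=q[0]-q[3]+q[1]-q[2]; print(np.degrees(np.arctan2(d[1],d[0])), np.linalg.norm(d)/2,np.linalg.norm(q[1]-q[0]))
need([.604,.160,.006],-26)
E
```

```text
[[0.5965 0.2135 0.005 ]
 [0.65   0.1876 0.005 ]]
from ear [0.60397687 0.1610002 ]
[[0.5921 0.2039 0.035 ]
 [0.6444 0.1784 0.035 ]
 [0.6172 0.1183 0.035 ]
 [0.5625 0.1449 0.035 ]]
[0.60404928 0.16136948 0.035     ]
64.4578503342402 0.06604028543398527 0.058224486984098836
t 3.0 tcp [0.5985 0.1553 0.1332] yang -25.8 j [ 0.06  0.35  1.56 -0.01  1.22  0.51] F [ 0.82 -0.87 -0.46] op 0.999
need shift [0.0697 0.0192 1.272 ] turn [0.0025 0.0008 0.0011]
```

```bash
python3 -m inch '.07 .02 .3 .002 .001 .001 100;.07 .02 .6 .002 .001 .001 100;.07 .02 .8 .002 .001 .001 100;.07 .02 .8 .002 .001 .001 100;.07 .02 .8 .002 .001 .001 100'
python3 -c "
from h import *
need([.604,.1605,.006],-26)"
```

```text
clock: 3.42
tcp_pos: [0.6044, 0.1604, 0.0543]
ee_rot: [0.848, 0.53, 0.001, 0.001]
force: [0.1, 0.0, -0.1]
opening: 0.997
t 3.42 tcp [0.6044 0.1604 0.0543] yang -25.96 j [ 0.07  0.47  1.58 -0.    1.09  0.52] F [ 0.1   0.03 -0.1 ] op 0.997
need shift [-0.0011 -0.0047  0.4829] turn [ 0.0007 -0.0003  0.0002]
```

```bash
python3 -m inch '0 0 .24 0 0 0 100;0 0 .4 0 0 0 100;0 0 .48 0 0 0 100;0 0 .48 0 0 0 100;0 0 .48 0 0 0 100'
python3 -m inch '0 0 0 0 0 0 0;0 0 0 0 0 0 0;0 0 0 0 0 0 0;0 0 0 0 0 0 0;0 0 0 0 0 0 0;0 0 0 0 0 0 0;0 0 0 0 0 0 0;0 0 0 0 0 0 0;0 0 0 0 0 0 0;0 0 0 0 0 0 0'
python3 -c "
from h import *
need([.604,.1605,.006],-26)"
```

```text
clock: 3.83
tcp_pos: [0.6059, 0.1605, 0.0082]
ee_rot: [0.848, 0.53, 0.002, 0.001]
force: [0.1, 0.2, 0.2]
opening: 0.998
clock: 4.67
tcp_pos: [0.6077, 0.1607, 0.0106]
ee_rot: [0.848, 0.53, 0.004, 0.002]
force: [-0.7, 0.1, 6.8]
opening: 0.69
t 4.67 tcp [0.6077 0.1607 0.0106] yang -25.96 j [ 0.07  0.54  1.59 -0.    1.01  0.52] F [-0.71  0.09  6.78] op 0.69
need shift [-0.0184 -0.0328  0.0459] turn [ 0.0025 -0.0014  0.0002]
```

```bash
python3 -m inch '0 0 -.2 0 0 0 0;0 0 -.5 0 0 0 0;0 0 -.8 0 0 0 0;0 0 -1 0 0 0 0;0 0 -1 0 0 0 0;0 0 -1 0 0 0 0;0 0 -1 0 0 0 0'
python3 -c "
from h import *
need([.47,-.0897,.16],0.5)
c=snap('wrist','w3')
cv2.imwrite('pics/w3b.png',cv2.resize(c['img'],(800,600),interpolation=2))"
```

```text
clock: 5.25
tcp_pos: [0.6056, 0.1606, 0.1089]
ee_rot: [0.848, 0.53, 0.003, 0.001]
force: [0.3, -0.1, -1.1]
opening: 0.69
t 5.25 tcp [0.6056 0.1606 0.1089] yang -25.96 j [ 0.07  0.4   1.56 -0.    1.18  0.52] F [ 0.29 -0.11 -1.11] op 0.69
need shift [-2.842  -0.1207 -0.5205] turn [ 0.0019 -0.0005 -0.147 ]
```

View pics/w3b.png

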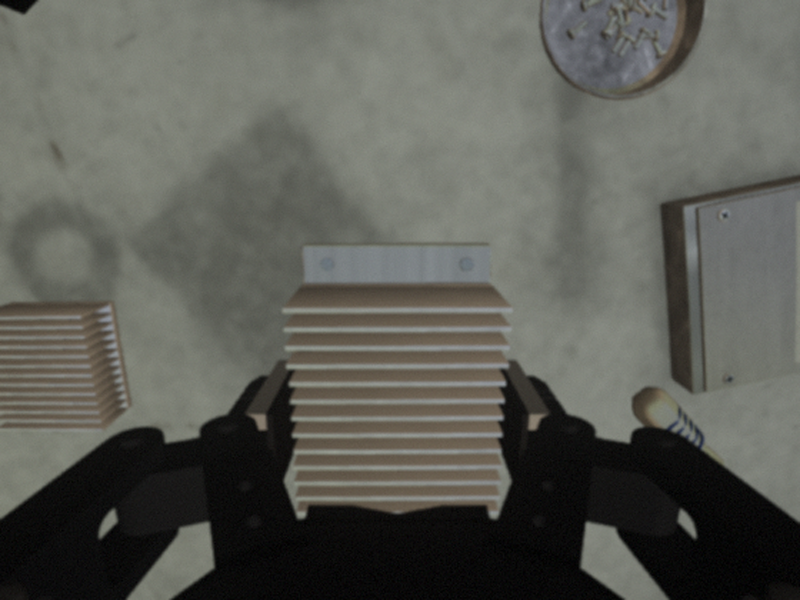

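```bash
python3 - <<'E'
from h import *
c=load("w3"); S=lambda p:(np.array(p,float)+.5)/(800/560)-.5
s=ctrl.read_state();M=R.from_quat(s["ee_rot"]).as_matrix(); print("tilt",M[:,2].round(4), s["tcp_pos"])
tl=lambda P:(P-s["tcp_pos"])@M
for z,p in((.1033,[[303,244.5],[491,244.5]]),(.1333,[[283.5,311],[512,311]])):
  e=tl(unproj(c,S(p),z)); print(e.round(4),np.linalg.norm(e[1]-e[0]),np.degrees(np.arctan2(e[1,0]-e[0,0],e[1,1]-e[0,1])))
# board by earlier wrist view w1? corner/outline only; none
E
```

```text
tilt [ 4.7e-03  2.0e-04 -1.0e+00] [0.60513801 0.16052731 0.10816559]
[[ 0.0432 -0.0301  0.0048]
 [ 0.0432  0.0287  0.0051]] 0.05876837797957979 -0.01712985318790202
[[ 0.0304 -0.0301 -0.0252]
 [ 0.0303  0.029  -0.0249]] 0.05910174467209344 -0.057778219292588355
```

```bash
python3 -m inch '-.4 0 -.3 0 0 0 0;-.8 -.04 -.5 0 0 0 0;-.95 -.04 -.6 0 0 0 0;-.95 -.04 -.6 0 0 0 0' >/dev/null
python3 -m inch '-.4 -.04 0 0 0 0 0;-.8 -.04 0 0 0 0 0;-.95 -.04 0 0 0 0 0;-.95 -.04 0 0 0 0 0' >/dev/null
python3 -m inch '-.4 -.04 0 0 0 -.04 0;-.8 -.04 0 0 0 -.08 0;-.95 -.04 0 0 0 -.12 0;-.95 -.04 0 0 0 -.147 0;-.95 -.04 0 0 0 -.147 0'
python3 -c "
from h import *
need([.4708,-.18,.17],0.5)"
```

```text
clock: 6.38
tcp_pos: [0.4651, -0.0953, 0.1655]
ee_rot: [0.706, 0.708, -0.0, -0.0]
force: [-0.5, -0.4, -1.9]
opening: 0.692
t 6.38 tcp [ 0.4651 -0.0953  0.1655] yang 0.18 j [-0.46 -0.04  1.94 -0.    1.24 -0.46] F [-0.53 -0.38 -1.88] op 0.692
need shift [-0.8468  0.0547 -0.0455] turn [-0.0003 -0.0001 -0.0018]
```

```bash
python3 -m inch '-.4 .05 0 0 0 -.002 0;-.8 .05 0 0 0 -.002 0;-.85 .05 0 0 0 -.002 0;-.85 .05 0 0 0 -.002 0;-.85 .05 0 0 0 -.002 0;-.85 .05 0 0 0 -.002 0'
python3 -c "
from h import *
need([.4708,-.089,.17],0.5)
c=snap('wrist','w4')
cv2.imwrite('pics/w4b.png',cv2.resize(c['img'],(800,600),interpolation=2))"
```

```text
clock: 6.88
tcp_pos: [0.4704, -0.1785, 0.1647]
ee_rot: [0.704, 0.711, -0.0, -0.001]
force: [-0.3, 1.3, -2.0]
opening: 0.688
t 6.88 tcp [ 0.4704 -0.1785  0.1647] yang 0.56 j [-0.6   0.04  1.87  0.    1.24 -0.61] F [-0.27  1.34 -1.99] op 0.688
need shift [ 0.8948  0.013  -0.0518] turn [-0.0006 -0.0006  0.0003]
```

View pics/w4b.png

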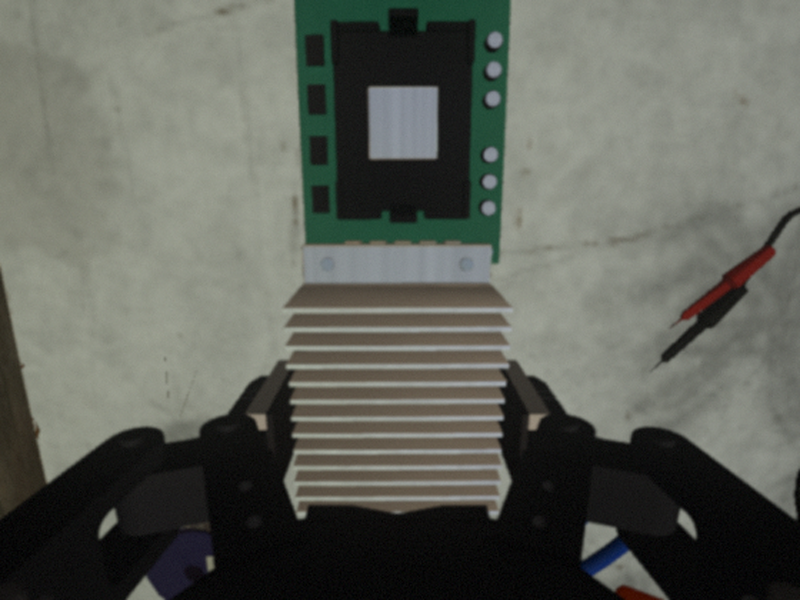

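```bash
python3 - <<'E'
from h import *
c=load("w4"); S=lambda p:(np.array(p,float)+.5)/(800/560)-.5
p=unproj(c,S([[368,86],[438,86],[438,159.5],[368.5,160]]),.0465); print(p.round(4),p.mean(0))
d=p[0]-p[3]+p[1]-p[2]; print(np.degrees(np.arctan2(d[1],d[0])))
L=unproj(c,S([[296,0],[305,243]]),.016);Rr=unproj(c,S([[510,0],[500.5,243]]),.016);print(L.round(4),Rr.round(4))
for q in(L,Rr): print(np.degrees(np.arctan2(*(q[0]-q[1])[1::-1])))
s=ctrl.read_state();M=R.from_quat(s["ee_rot"]).as_matrix()
e=unproj(c,S([[303,244.5],[491,244.5]]),s["tcp_pos"][2]-.0056); print(((e-s["tcp_pos"])@M).round(4))
ctr=e.mean(0)-M[:,0]*.044; print("cooler",ctr,"tcp",s["tcp_pos"],"d",(p.mean(0)-ctr))
E
```

```text
[[ 0.4528 -0.0702  0.0465]
 [ 0.4885 -0.0698  0.0465]
 [ 0.4895 -0.1061  0.0465]
 [ 0.4529 -0.1067  0.0465]] [ 0.4709205  -0.08818635  0.0465    ]
90.94768964868929
[[ 0.4113 -0.0205  0.016 ]
 [ 0.4118 -0.1554  0.016 ]] [[ 0.5292 -0.0193  0.016 ]
 [ 0.5319 -0.1541  0.016 ]]
90.21245470281097
91.14234974511402
[[ 0.0437 -0.0308  0.0057]
 [ 0.0437  0.0279  0.0056]]
cooler [ 0.46896034 -0.17887175  0.15917575] tcp [ 0.47038414 -0.17852806  0.16484103] d [ 0.00196016  0.0906854  -0.11267575]
```

```bash
python3 -m inch '.4 .01 0 0 0 0 0;.8 .01 0 0 0 0 0;.9 .01 0 0 0 -.001 0;.9 .01 0 0 0 -.001 0;.9 .01 0 0 0 -.001 0;.9 .01 0 0 0 -.001 0'
python3 -c "
from h import *
need([.4717,-.0884,.08],0.7)"
```

```text
clock: 7.43
tcp_pos: [0.4706, -0.0887, 0.1651]
ee_rot: [0.702, 0.712, -0.0, -0.001]
force: [-1.0, -0.2, -2.2]
opening: 0.692
t 7.43 tcp [ 0.4706 -0.0887  0.1651] yang 0.79 j [-0.44 -0.03  1.93  0.    1.24 -0.45] F [-1.03 -0.22 -2.24] op 0.692
need shift [0.0023 0.0118 0.8513] turn [-0.0004 -0.0003  0.0005]
```

```bash
python3 -m inch '0 .01 .3 0 0 0 0;0 .01 .6 0 0 0 0;0 .01 .8 0 0 0 0;0 .01 .85 0 0 0 0;0 .01 .85 0 0 0 0;0 .01 .85 0 0 0 0;0 .01 .85 0 0 0 0'
python3 -c "
from h import *
need([.4717,-.0884,.07],0.7)
a=[snap('scene','s2'),snap('wrist','w5')]
o=np.zeros((420,800,3),np.uint8)
o[:,:400]=cv2.resize(a[0]['img'][195:285,215:315][:,:],(400,360),interpolation=2)[:360].repeat(1,0) if 0 else cv2.resize(a[0]['img'][185:290,215:315],(400,420),interpolation=2)
o[:,400:]=cv2.resize(a[1]['img'],(400,300),interpolation=3)[:300].__array__() if 0 else cv2.resize(a[1]['img'][100:310,180:380],(400,420),interpolation=2)
cv2.imwrite('pics/c5.png',o)"
```

```text
clock: 8.02
tcp_pos: [0.473, -0.0897, 0.082]
ee_rot: [0.702, 0.712, 0.0, 0.001]
force: [0.2, 0.3, -1.3]
opening: 0.687
t 8.02 tcp [ 0.473  -0.0897  0.082 ] yang 0.76 j [-0.44  0.09  1.99  0.    1.06 -0.45] F [ 0.18  0.27 -1.28] op 0.687
need shift [ 0.013  -0.0134  0.1199] turn [0.0006 0.0003 0.0003]
```

View pics/c5.png

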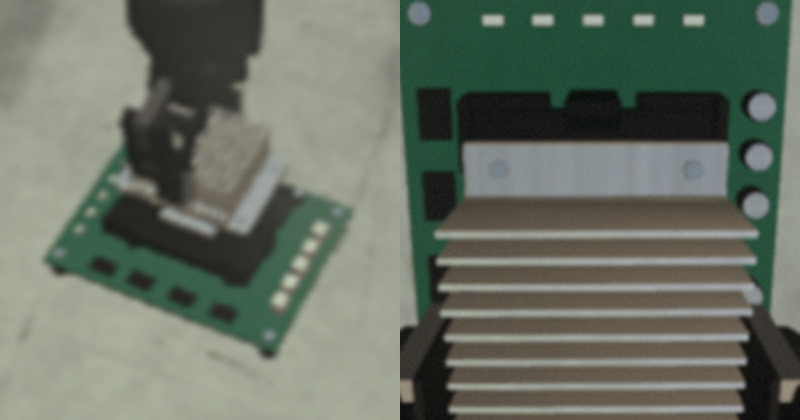

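```bash
python3 -m inch '.01 0 .06 0 0 0 0;.01 0 .11 0 0 0 0;.01 0 .11 0 0 0 0;.01 0 .11 0 0 0 0'
python3 -c "
from h import *
need([.473,-.0884,.065],0.7)"
python3 -m inch '.01 0 .03 0 0 0 0;.01 0 .06 0 0 0 0;.01 0 .06 0 0 0 0;.01 0 .06 0 0 0 0'
python3 -c "
from h import *
need([.473,-.0884,.065],0.7)"
```

```text
clock: 8.45
tcp_pos: [0.4724, -0.0882, 0.0704]
ee_rot: [0.702, 0.712, 0.0, 0.0]
force: [0.6, -0.8, -1.7]
opening: 0.691
t 8.45 tcp [ 0.4724 -0.0882  0.0704] yang 0.78 j [-0.44  0.11  1.99  0.    1.04 -0.45] F [ 0.65 -0.78 -1.74] op 0.691
need shift [-0.0025  0.0055  0.0537] turn [0.0003 0.0001 0.0005]
clock: 8.78
tcp_pos: [0.4724, -0.0871, 0.0642]
ee_rot: [0.702, 0.712, 0.0, 0.0]
force: [0.1, 0.2, -2.2]
opening: 0.687
t 8.78 tcp [ 0.4724 -0.0871  0.0642] yang 0.79 j [-0.43  0.12  2.    0.    1.02 -0.45] F [ 0.11  0.18 -2.15] op 0.687
need shift [-0.0128  0.0061 -0.0078] turn [0.0002 0.     0.0005]
```

```bash
python3 -m inch '-.01 0 .02 0 0 0 0;-.01 0 .03 0 0 0 0;-.01 0 .03 0 0 0 0;-.01 0 .03 0 0 0 0'
python3 -m inch '0 0 .02 0 0 0 0;0 0 .03 0 0 0 0;0 0 .03 0 0 0 0;0 0 .03 0 0 0 0'
python3 -c "
from h import *
need([.473,-.0884,.053],0.7)"
```

```text
clock: 9.12
tcp_pos: [0.4727, -0.0882, 0.0614]
ee_rot: [0.702, 0.712, 0.0, 0.0]
force: [0.3, 1.4, 0.7]
opening: 0.686
clock: 9.45
tcp_pos: [0.4727, -0.088, 0.0582]
ee_rot: [0.702, 0.712, 0.0, 0.0]
force: [0.8, 1.6, -1.1]
opening: 0.69
t 9.45 tcp [ 0.4727 -0.088   0.0582] yang 0.78 j [-0.44  0.13  2.    0.    1.01 -0.45] F [ 0.76  1.56 -1.05] op 0.69
need shift [-0.0036  0.0028  0.0516] turn [ 0.0004 -0.      0.0004]
```

```bash
for i in 1; do python3 -m inch '0 0 .01 0 0 0 0;0 0 .02 0 0 0 0;0 0 .02 0 0 0 0;0 0 .02 0 0 0 0'; done
python3 -m inch '0 0 .01 0 0 0 0;0 0 .02 0 0 0 0;0 0 .02 0 0 0 0;0 0 .02 0 0 0 0'
python3 -m inch '0 0 .01 0 0 0 0;0 0 .02 0 0 0 0;0 0 .02 0 0 0 0;0 0 .02 0 0 0 0'
```

```text
clock: 9.78
tcp_pos: [0.4726, -0.0879, 0.0561]
ee_rot: [0.702, 0.712, 0.0, 0.0]
force: [0.5, 1.1, 0.2]
opening: 0.688
clock: 10.12
tcp_pos: [0.4727, -0.088, 0.0544]
ee_rot: [0.702, 0.712, 0.0, 0.0]
force: [-1.4, 1.4, 4.7]
opening: 0.687
clock: 10.45
tcp_pos: [0.4729, -0.0881, 0.0531]
ee_rot: [0.702, 0.712, 0.0, 0.0]
force: [-3.2, 1.9, 8.1]
opening: 0.684
```

```bash
python3 -m inch '0 -.005 .01 0 0 0 0;0 -.005 .02 0 0 0 0;0 -.005 .02 0 0 0 0;0 -.005 .02 0 0 0 0'
python3 -m inch '0 0 .01 0 0 0 0;0 0 .015 0 0 0 0;0 0 .015 0 0 0 0'
python3 -c "
from h import *
need([.473,-.0884,.053],0.7);print(ctrl.read_state()['moment'])"
```

```text
clock: 10.78
tcp_pos: [0.4729, -0.0881, 0.0522]
ee_rot: [0.702, 0.712, 0.001, 0.001]
force: [-2.3, 3.8, 9.6]
opening: 0.693
clock: 11.03
tcp_pos: [0.4731, -0.0882, 0.0516]
ee_rot: [0.702, 0.712, 0.001, 0.001]
force: [-3.6, 2.8, 12.2]
opening: 0.691
t 11.03 tcp [ 0.4731 -0.0882  0.0516] yang 0.81 j [-0.44  0.15  2.    0.    0.99 -0.45] F [-3.64  2.8  12.24] op 0.691
need shift [-0.0019 -0.0007 -0.0139] turn [0.0005 0.     0.0006]
[ 0.48209228  0.5955202  -0.03896785]
```

```bash
python3 -m inch '.01 -.01 .01 0 0 0 0;.01 -.01 .02 0 0 0 0;.01 -.01 .02 0 0 0 0'
python3 -m inch '0 0 .01 0 0 0 0;0 0 .02 0 0 0 0;0 0 .02 0 0 0 0'
python3 -c "
from h import *
need([.473,-.0884,.053],0.7);print(ctrl.read_state()['moment'])"
```

```text
clock: 11.28
tcp_pos: [0.4731, -0.0882, 0.0511]
ee_rot: [0.702, 0.712, 0.0, 0.002]
force: [-2.7, -0.1, 11.2]
opening: 0.688
clock: 11.53
tcp_pos: [0.4739, -0.0887, 0.0506]
ee_rot: [0.702, 0.712, 0.001, 0.003]
force: [-4.6, 1.7, 14.2]
opening: 0.685
t 11.53 tcp [ 0.4739 -0.0887  0.0506] yang 0.83 j [-0.44  0.15  2.   -0.    0.99 -0.45] F [-4.56  1.66 14.18] op 0.685
need shift [ 0.003  -0.0091 -0.0236] turn [0.0014 0.0009 0.0007]
[0.41221873 0.71285894 0.00335108]
```

```bash
python3 -m inch '0 -.02 .01 .002 .001 0 0;0 -.02 .02 .002 .001 0 0;0 -.02 .02 .002 .001 0 0'
python3 -m inch '0 -.02 .01 .002 .001 0 0;0 -.02 .015 .002 .001 0 0;0 -.02 .015 .002 .001 0 0'
python3 -c "
from h import *
need([.473,-.0884,.053],0.7);print(ctrl.read_state()['moment'])"
```

```text
clock: 11.78
tcp_pos: [0.4738, -0.0892, 0.0506]
ee_rot: [0.702, 0.712, 0.0, 0.001]
force: [-1.7, 4.1, 13.5]
opening: 0.687
clock: 12.03
tcp_pos: [0.4739, -0.0895, 0.0511]
ee_rot: [0.702, 0.712, 0.001, -0.001]
force: [-0.8, 3.3, 12.5]
opening: 0.689
t 12.03 tcp [ 0.4739 -0.0895  0.0511] yang 0.79 j [-0.44  0.15  2.    0.    1.   -0.45] F [-0.77  3.34 12.54] op 0.689
need shift [ 0.0109 -0.0091 -0.0189] turn [-0.0001 -0.0007  0.0005]
[ 0.78475744 -0.04034953 -0.03731093]
```

```bash
python3 -m inch '.015 -.01 .02 0 -.001 0 0;.015 -.01 .03 0 -.001 0 0;.015 -.01 .03 0 -.001 0 0'
python3 -m inch '.01 -.01 .01 0 0 0 0;.01 -.01 .02 0 0 0 0;.01 -.01 .02 0 0 0 0'
python3 -c "
from h import *
need([.473,-.0884,.053],0.7);print(ctrl.read_state()['moment'])"
```

```text
clock: 12.28
tcp_pos: [0.4742, -0.0892, 0.0502]
ee_rot: [0.702, 0.712, -0.001, 0.002]
force: [-5.4, -0.1, 15.3]
opening: 0.693
clock: 12.53
tcp_pos: [0.4743, -0.0892, 0.0501]
ee_rot: [0.702, 0.712, -0.001, 0.003]
force: [-5.9, 1.4, 16.4]
opening: 0.69
t 12.53 tcp [ 0.4743 -0.0892  0.0501] yang 0.84 j [-0.43  0.15  2.   -0.    0.99 -0.45] F [-5.9   1.36 16.44] op 0.69
need shift [ 0.008  -0.0131 -0.0287] turn [0.0011 0.0017 0.0008]
[0.249016   0.83158205 0.01560856]
```

```bash
python3 -m inch '0 -.02 .01 .001 .001 0 0;0 -.02 .015 .001 .001 0 0;0 -.02 .015 .001 .001 0 0'
python3 -c "
from h import *
need([.473,-.0884,.053],0.7);print(ctrl.read_state()['moment'])
c=snap('wrist','w6');cv2.imwrite('pics/w6c.png',cv2.resize(c['img'][100:310,150:400],None,fx=2.8,fy=2.8,interpolation=2))"
```

```text
clock: 12.78
tcp_pos: [0.4742, -0.0895, 0.0507]
ee_rot: [0.702, 0.712, 0.0, 0.002]
force: [-0.5, 4.5, 14.9]
opening: 0.684
t 12.78 tcp [ 0.4742 -0.0895  0.0507] yang 0.82 j [-0.44  0.15  2.   -0.    0.99 -0.45] F [-0.48  4.51 14.86] op 0.684
need shift [ 0.0108 -0.0121 -0.0233] turn [0.0013 0.0008 0.0007]
[ 0.83778895  0.14738516 -0.06177201]
```

View pics/w6c.png

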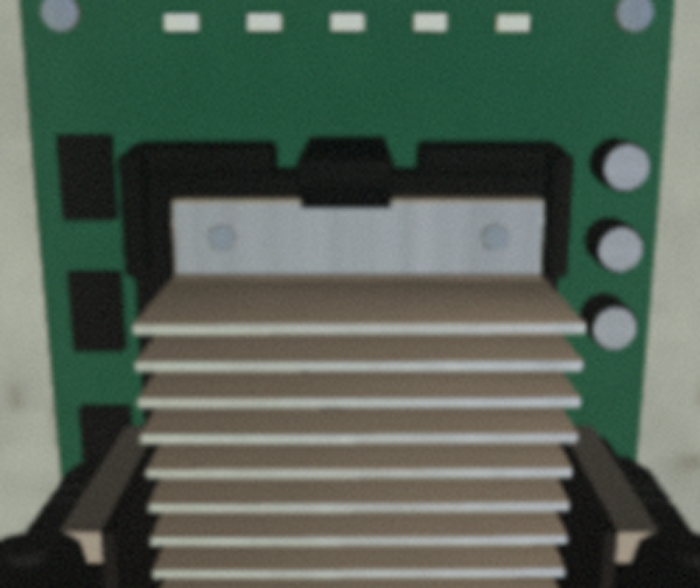

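```bash
python3 -m inch '.01 -.03 -.02 .001 .001 0 0;.02 -.04 -.02 .001 .001 0 0;.02 -.04 -.02 .001 .001 0 0;.02 -.04 -.02 .001 .001 0 0'
python3 -c "
from h import *
need([.4722,-.0884,.053],0.7);print(ctrl.read_state()['moment'])"
```

```text
clock: 13.17
tcp_pos: [0.4728, -0.0889, 0.0538]
ee_rot: [0.702, 0.712, 0.002, 0.003]
force: [5.8, -1.2, -0.3]
opening: 0.687
t 13.17 tcp [ 0.4728 -0.0889  0.0538] yang 0.81 j [-0.44  0.14  2.01  0.    0.99 -0.45] F [ 5.78 -1.24 -0.34] op 0.687
need shift [ 0.0052 -0.0062  0.0079] turn [0.0023 0.0008 0.0006]
[-0.07292895 -1.07111544  0.04699133]
```

```bash
python3 -m inch '.01 -.01 .01 .002 .001 0 0;.01 -.01 .02 .002 .001 0 0;.01 -.01 .03 .002 .001 0 0;.01 -.01 .03 .002 .001 0 0'
python3 -c "
from h import *
need([.4722,-.0884,.053],0.7);print(ctrl.read_state()['moment'])"
python3 -m inch '0 -.01 .02 .001 0 0 0;0 -.01 .03 .001 0 0 0;0 -.01 .03 .001 0 0 0'
python3 -c "
from h import *
need([.4722,-.0884,.053],0.7);print(ctrl.read_state()['moment'])"
```

```text
clock: 13.5
tcp_pos: [0.473, -0.0888, 0.052]
ee_rot: [0.702, 0.712, 0.001, 0.001]
force: [-1.5, -1.9, 8.6]
opening: 0.685
t 13.5 tcp [ 0.473  -0.0888  0.052 ] yang 0.81 j [-0.44  0.14  2.    0.    0.99 -0.45] F [-1.53 -1.92  8.56] op 0.685
need shift [ 0.0042 -0.0078 -0.0101] turn [0.001  0.0003 0.0006]
[-0.09141072  0.05277086  0.0118022 ]
clock: 13.75
tcp_pos: [0.473, -0.0889, 0.0505]
ee_rot: [0.702, 0.712, 0.0, 0.001]
force: [-2.1, 3.1, 14.2]
opening: 0.688
t 13.75 tcp [ 0.473  -0.0889  0.0505] yang 0.81 j [-0.44  0.15  2.   -0.    0.99 -0.45] F [-2.09  3.08 14.17] op 0.688
need shift [ 0.0053 -0.0083 -0.0252] turn [0.0005 0.0004 0.0006]
[0.55693628 0.24618165 0.00748726]
```

```bash
python3 -m inch '.005 -.01 .02 .001 0 0 0;.005 -.01 .03 .001 0 0 0;.005 -.01 .03 .001 0 0 0'
python3 -m inch '.005 -.01 .01 .001 0 0 0;.005 -.01 .02 .001 0 0 0;.005 -.01 .02 .001 0 0 0'
python3 -c "
from h import *
need([.4722,-.0884,.053],0.7);print(ctrl.read_state()['moment'])"
```

```text
clock: 14.0
tcp_pos: [0.4731, -0.0889, 0.0496]
ee_rot: [0.702, 0.712, -0.001, 0.001]
force: [-5.2, 1.2, 20.2]
opening: 0.687
clock: 14.25
tcp_pos: [0.4732, -0.089, 0.0498]
ee_rot: [0.702, 0.712, -0.002, 0.0]
force: [-5.0, 1.5, 18.5]
opening: 0.687
t 14.25 tcp [ 0.4732 -0.089   0.0498] yang 0.84 j [-0.44  0.15  2.   -0.    0.99 -0.45] F [-5.01  1.49 18.54] op 0.687
need shift [ 0.0057 -0.0101 -0.0322] turn [-0.0007  0.0009  0.0008]
[0.45143789 0.57913517 0.00973824]
```

```bash
python3 -m inch '0 -.01 -.02 0 .001 0 0;0 -.01 -.04 0 .001 0 0;0 -.01 -.04 0 .001 0 0;0 -.01 -.04 0 .001 0 0'
python3 -m inch '0 0 -.01 0 0 0 0;0 0 -.02 0 0 0 0;0 0 -.02 0 0 0 0;0 0 -.02 0 0 0 0'
python3 -c "
from h import *
need([.4722,-.0884,.053],0.7);print(ctrl.read_state()['moment'])
c=snap('wrist','w7');d=snap('scene','s7')
o=np.zeros((588,800,3),np.uint8);o[:500,:500]=cv2.resize(c['img'][120:300,180:360],(500,500),interpolation=2);o[:420,500:]=cv2.resize(d['img'][200:284,225:285],(300,420),interpolation=2)
cv2.imwrite('pics/w7c.png',o)"
```

```text
clock: 14.58
tcp_pos: [0.473, -0.089, 0.0538]
ee_rot: [0.702, 0.712, 0.0, -0.0]
force: [4.6, 1.1, -0.6]
opening: 0.687
clock: 14.92
tcp_pos: [0.4729, -0.0889, 0.0542]
ee_rot: [0.702, 0.712, 0.0, 0.0]
force: [9.3, -2.6, -13.8]
opening: 0.687
t 14.92 tcp [ 0.4729 -0.0889  0.0542] yang 0.8 j [-0.44  0.14  2.    0.    1.   -0.45] F [  9.33  -2.61 -13.84] op 0.687
need shift [ 0.0049 -0.0071  0.012 ] turn [ 0.0002 -0.      0.0005]
[-0.15739765 -1.7402183   0.08464006]
```

View pics/w7c.png

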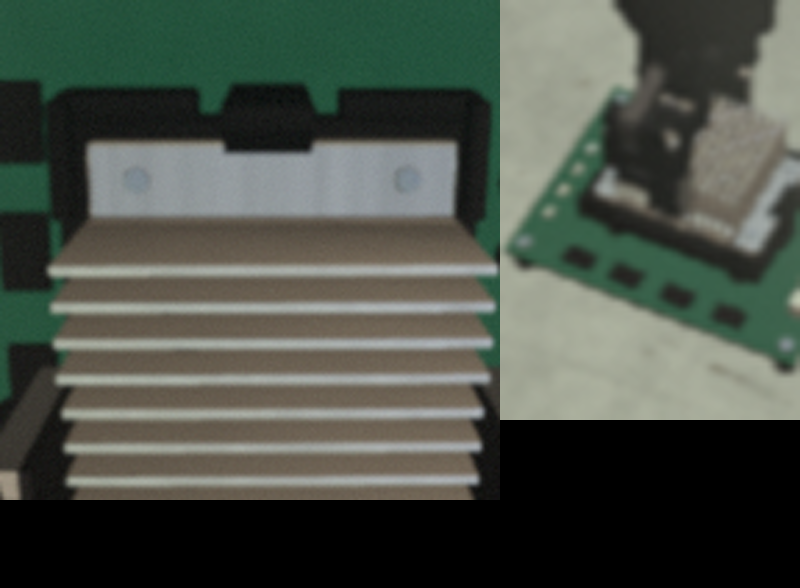

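```bash
python3 -m inch '0 0 .01 0 0 0 0;0 0 .025 0 0 0 0;0 0 .025 0 0 0 0'
python3 -m inch '0 0 0 0 0 0 100;0 0 0 0 0 0 100;0 0 0 0 0 0 100;0 0 0 0 0 0 100;0 0 0 0 0 0 100;0 0 0 0 0 0 100;0 0 0 0 0 0 100'
python3 -m inch '0 0 -.2 0 0 0 100;0 0 -.5 0 0 0 100;0 0 -.8 0 0 0 100;0 0 -1 0 0 0 100;0 0 -1 0 0 0 100;0 0 -1 0 0 0 100'
python3 -m inch '-.5 0 0 0 0 0 100;-.9 0 0 0 0 0 100;-.9 0 0 0 0 0 100;-.9 0 0 0 0 0 100;-.9 0 0 0 0 0 100'
python3 -c "
from h import *
need([.4722,-.0884,.053],0.7)
c=snap('wrist','w8');d=snap('scene','s8')
o=np.zeros((500,800,3),np.uint8);o[:500,:400]=cv2.resize(c['img'][0:200,190:350],(400,500),interpolation=2);o[:500,400:]=cv2.resize(d['img'][200:290,220:292],(400,500),interpolation=2)
cv2.imwrite('pics/w8c.png',o)"
```

```text
clock: 15.27
tcp_pos: [0.473, -0.0889, 0.0523]
ee_rot: [0.702, 0.712, 0.0, -0.0]
force: [0.6, 1.8, 8.9]
opening: 0.688
clock: 15.85
tcp_pos: [0.4729, -0.0889, 0.0522]
ee_rot: [0.702, 0.712, 0.0, -0.0]
force: [0.6, 0.0, -0.7]
opening: 0.998
clock: 16.35
tcp_pos: [0.4737, -0.0893, 0.1533]
ee_rot: [0.702, 0.712, 0.001, 0.001]
force: [0.1, 0.6, -0.8]
opening: 0.996
clock: 16.77
tcp_pos: [0.4739, -0.1785, 0.1517]
ee_rot: [0.703, 0.712, 0.0, -0.001]
force: [-0.2, 0.6, -0.4]
opening: 1.004
t 16.77 tcp [ 0.4739 -0.1785  0.1517] yang 0.73 j [-0.6   0.06  1.87  0.    1.22 -0.61] F [-0.15  0.62 -0.37] op 1.004
need shift [ 0.8999 -0.0052  0.9882] turn [-0.0001 -0.0005  0.0002]
```

View pics/w8c.png

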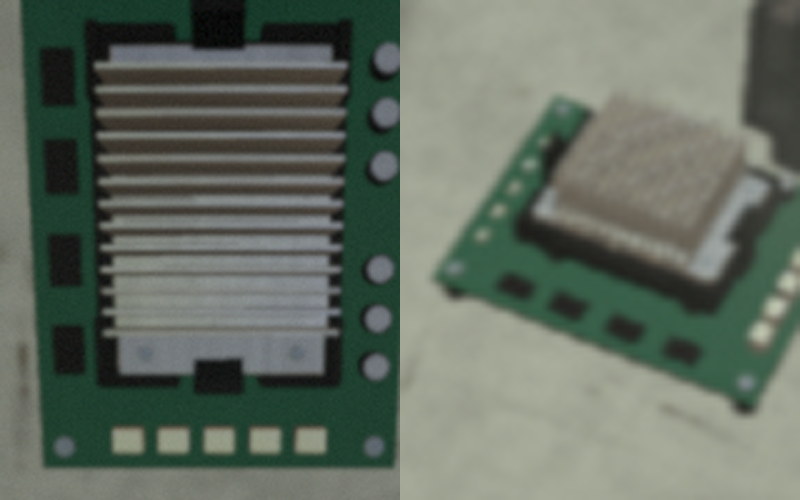

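```bash
python3 - <<'E'
from h import *
c=load("w8"); S=lambda p:(np.array(p,float)+.5)/2.5-.5+[190,0]
e=unproj(c,S([[110,44],[332,44],[325,375],[118,375]]),.048);print("plate",e.round(4),e.mean(0))
d=e[0]-e[3]+e[1]-e[2];print(np.degrees(np.arctan2(d[1],d[0])),np.linalg.norm(d)/2)
n=unproj(c,S([[218,48],[219,360]]),.048);print("noses",n.round(4),n.mean(0))
E
```

```text
plate [[ 0.4411 -0.0458  0.048 ]
 [ 0.5007 -0.045   0.048 ]
 [ 0.5024 -0.1333  0.048 ]
 [ 0.442  -0.1341  0.048 ]] [ 0.4715476  -0.08954274  0.048     ]
90.86166152658105 0.0882556665499942
noses [[ 0.4701 -0.0465  0.048 ]
 [ 0.4714 -0.1294  0.048 ]] [ 0.4707626  -0.08795316  0.048     ]
```

```bash
python3 - <<'E'
from h import *
c=load("w8"); g=cv2.cvtColor(c["img"],cv2.COLOR_BGR2GRAY).astype(float)
def edges(r):
    p=g[r-1:r+2].mean(0); d=np.gradient(cv2.GaussianBlur(p[None],(5,1),1)[0])
    out=[]
    for lo,hi,s in((225,245,1),(310,330,-1)):
        i=lo+np.argmax(s*d[lo:hi]); w=s*d[i-2:i+3]; out.append((np.arange(i-2,i+3)*w).sum()/w.sum())
    return out
for r in(20,21,140,142,144,146):
    e=edges(r); P=unproj(c,[[e[0],r],[e[1],r]],.048); print(r,np.round(e,2),np.linalg.norm(P[1]-P[0]).round(5),P.mean(0).round(4))
E
```

```text
20 [233.26 322.65] 0.06006 [ 0.4708 -0.0471  0.048 ]
21 [233.25 322.68] 0.06012 [ 0.4708 -0.0477  0.048 ]
140 [236.82 319.18] 0.05972 [ 0.4719 -0.1267  0.048 ]
142 [236.81 319.17] 0.0598 [ 0.4719 -0.1281  0.048 ]
144 [236.81 319.15] 0.05988 [ 0.4719 -0.1296  0.048 ]
146 [236.93 319.1 ] 0.05984 [ 0.472 -0.131  0.048]
```

```bash
python3 -c "
from bench import ctrl
print(ctrl.job_done())"
```

```text
the job is handed in; nothing more can be done
None
```

The cooler is on the socket with both hooks over its base plate, and I have let go of it and handed the job in at about 17 s. No verdict was reported back.

I gripped the cooler across its 60 mm and lifted it about 10 cm straight up. I then carried it over the board and pressed it down in small steps. The first press ended up about 1.8 mm off to +x. I eased off, brought it back and pressed again. The highest wrist reading between steps was 20 N. With the cooler's weight that is about 22 N on the socket, under the 25 N limit. I only had readings at the end of each move, so any short peak in between was not seen.

**Checks that passed**
- **Held down:** pulling up on the seated cooler with about 14 N did not move it off the seat.
- **Hooks:** the last wrist picture shows both noses over the ears, about 83 mm apart against 82 mm nominal, so neither is spread.
- **Flat:** the plate's width measures the same at both ends to within 0.4 mm, so its height differs end to end by about 1 to 2 mm. That is roughly 0.015 to 0.02 rad, mostly measurement noise.
- **Yaw:** the plate's long side is within about 0.5° of the board's.
- **Bystanders:** I touched none of them, but I did not measure them again afterwards.

**Checks that were less clean**
- **Centring:** the cooler sits about 1.8 mm off the midpoint between the noses (0.8 mm in x, 1.6 mm in y), inside the 4 mm limit. The +y nose therefore overlaps its ear by only about 1 mm.
- **Clicks:** no separate click showed in the force readings, so latching rests on the pull test and the pictures.
- **Camera agreement:** the top and wrist cameras disagreed by 1.5 to 5 mm. I used the wrist camera for the grasp and, for the socket, a point between the two.

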